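# Lay out the egg tray and switch on the order-ready lamp

## Robot

A 6-joint arm with a two-finger parallel gripper is mounted at the origin on the work surface. World frame = base frame: x ahead of the robot, y to its left, z up, the work surface at z = 0. Lengths are in m, angles in rad, forces in N, time in s.
With the tool pointing down it reaches from about 0.35 to 0.85 m from the base axis. Payload 8.1 kg.
Tool frame: the origin (TCP) lies at the very end of the fingers, on their centre line; the grasp point (between the pads) lies 19 mm behind it; x points along the fingers, y is the direction in which the jaws open and shut, and the axes are right-handed (so a half turn about x gives the same grasp; the last joint's range is limited). The gripper opens to 93 mm and grips with 3 to 60 N. Pads are 15 mm wide; open, the fingers measure 128 mm over their backs; the gripper's body (75 mm by 188 mm) begins 65 mm behind the grasp point.
Start: joints at [-1.221, 0.13, 1.488, -0, 1.523, -0.085], TCP at [0.253, -0.544, 0.219] pointing down, gripper open.
Joint ranges: [-2.96, 2.96], [-0.89, 2.26], [0.02, 2.5], [-1.34, 4.48], [0, 2.73], [-2.66, 2.66]. Speed limits (rad/s): [2.39, 2.39, 2.79, 3.14, 3.14, 3.14].

## Interface

Orientations are given as a rotation vector (axis times angle).
In Python, from plant import * gives the robot as it stands. The module is installed in compiled form; this text tells all that it offers.
- The arm moves only by the tool apply_moves, never from a script. Its argument "series" is a list of rows, each an object with "jaw": the gripper's target within -1 to 1 (shut at 1, half-way at 0, fully open at -1); "linear": the shift along the tool's x, y, z normalised to -1 to 1, where 1 is 0.6 m, a list of three; "roll": the turn about the tool's x normalised to -1 to 1, where 1 is 30 degrees. A call has 1 to 20 rows; each row is the pose to reach, as a shift and turn from the pose measured when the call began, along the tool's axes at that moment; what a row does not reach only later rows make up. A row lasts 1/8 s, in which the tool goes at most 62.5 mm and 10.7 degrees, less where a joint would pass 70% of its speed; a pose out of reach is approached as far as the arm can. A call with a number of a shift or a turn outside -1 to 1 is refused whole. A call with a gripper value outside its range is refused whole. The fingers move at their own pace and stop on an object; "force" is the grip in N (left out, the last holds). Time passes only in rows, so rows that repeat a pose let the fingers close. It gives the time, the measured TCP pose, the force and the opening at its end, in the units of the state.
- read_state(): the state, without advancing time (a new reading comes with each control period).
- read_camera(name): name is "scene" or "top" or "wrist"; returns a dict with "pixels" (420x560x3 uint8, blue, green, red), "intrinsics" (3x3 intrinsics, pixels), "rvec" (rotation vector, rad) and "tvec" (3), from world to camera coordinates, as OpenCV has them; the wrist camera has in their place "tool_from_camera" (4x4, takes a point from camera to tool coordinates, whose origin is the TCP and whose axes are the tool frame's). Camera axes: x right, y down, z forward; pixel columns grow to the right and rows downward; lengths in m; the calibration is good to about 2 mm. A picture is of the moment at which its call begins: read the wrist's pose just before it. There is no depth.
- close_job(): hands the job in, once; it reports no verdict.
The state is a dict: "t": time; "q": joint angles; "dq": joint speeds; "joint_torque": joint torques, N m; "tool_pos": TCP position; "orientation": TCP orientation; "force": force on the tool from outside, world axes, zero at the start; "wrist_torque": the same for the moment, N m; "opening": finger opening in m.
Only numpy, scipy, OpenCV 4.12 (cv2) and the standard library are available. Lean on these libraries where they do the work, as an engineer would, in place of code of your own. Each camera call takes 0.05 s, during which the arm holds its last target. There are 200 camera calls.

## Task

Lay out the egg tray to match its drawn template: set the black ramekin upright inside the round outline and the white egg separator flat inside its own outline with its handle along the drawn handle, setting them down rather than dropping them. Then, with the tray laid, switch on the order-ready lamp by pressing the switch under its overhanging lip from below, all the way in, so that it stays in. Leave everything else on the sill where it stands.

Things in the scene. Friction and masses are not known exactly. Their poses are not given: they have to be found in the camera images.
- ramekin: loose black melamine ramekin, an open round cup 62 mm in outside diameter (54 mm at the foot), 38 mm tall, wall 4 mm, about 90 g. Origin at the centre of its underside, z up.
- separator: loose white plastic egg separator, 40 g: round dish 58 mm outside diameter (48 mm at the foot), 22 mm tall, with a flat straight handle along its +x, from the dish to 100 mm from the dish's centre, 16 mm wide (22 mm round pad at the end) and 7 mm thick, 14 to 21 mm above the underside. Origin at the centre of the dish's underside, z up.
- separator_tip (a point): the end of the egg separator's handle, 100 mm along +x from the dish's centre, at the height of the underside.
- tray: fixed wooden tray 210 mm (its x) by 280 mm (its y), floor 4 mm thick, rim 6 mm wide and 10 mm high above the sill. Origin at the centre of its underside, z up. On it two white outlines with blue borders are drawn side by side, 130 mm apart along y, centred at x = -35 mm; which is left and which right varies.
- round_mark: the round outline drawn on the tray floor for the ramekin: white disc 80 mm in diameter inside a blue border. Origin at its centre, on the tray floor.
- separator_mark: the outline drawn on the tray floor for the egg separator: white disc 80 mm in diameter with a 30 mm wide white bar (the handle) from the disc's centre along its +x axis, 107 mm long, blue border. Origin at the disc's centre, on the tray floor; its +x is the tray's +x.
- separator_mark_tip (a point): the point on the drawn handle where the end of the separator's handle belongs, 100 mm along the mark's +x from the disc's centre.
- ready_lamp: fixed order-ready lamp, front to its -x (roughly to the robot): dark foot 130 mm square, 10 mm high, from x = -20 mm; grey pedestal 90 mm wide from x = 10 mm; white head 140 mm wide (y), underside 135 mm high, whose front overhangs: it slopes (40 degrees off vertical) from x = -10 mm, 135 mm high, out and up to the lip edge at x = -45 mm, 177 mm high. Origin on the sill, z up.
- ready_switch (a joint): travel of the lamp's switch in m: 0 = out (off), 0.006 = fully in (on). A red pad 50 mm wide (along the lip) by 26 mm, centred on the sloping underside of the lip, 10 mm proud of it when out, hidden from above. It slides straight into the slope, forwards and up (40 degrees above level), needs about 2.5 N, has no spring and stays where left.
- switch_face (a point): centre of the switch pad's outer face (moves with the pad), 147 mm above the sill and 33 mm in front of the lamp's origin when out. Its x axis is the pressing direction (into the lamp and up), y runs along the lip. A finger tilted about 45 degrees (pointing forwards and down) lies nearly parallel to the face and can press with its upper flank.
- timer: bystander: grey plastic triple-dial timer, 45 by 130 by 60 mm, chrome button on top; origin at the centre of its underside.
- canister: bystander: tall glass canister 96 mm in diameter, 210 mm tall, clamped glass lid; origin at the centre of its underside.
- mug: bystander: blue mug 80 mm in diameter, 90 mm tall; origin at the centre of its underside.
- salt_shaker: bystander: glass and steel salt shaker 42 mm in diameter, 75 mm tall; origin at the centre of its underside.
- white_ramekin: bystander: white ramekin, shaped like the black one; origin at the centre of its underside.
- lamp_lip (a point): front edge of the lamp head's flat top, 195 mm high, 45 mm in front of the lamp's origin, exactly over the switch; a red strip 50 by 14 mm marks it on the top. The lip is 18 mm thick. Behind it stands an amber dome 58 mm in diameter, 243 mm high, 45 mm behind the lamp's origin.

How it is judged:
By the outcome, as a careful person would: the job done as asked, in the order asked, and still so for the second after the job is handed in, with the robot touching nothing.
It also fails if it takes over 61 s, if anything falls off the work surface, if the arm or the gripper's body presses on something with over 40 N, if the wrist force passes 120 N, or if a joint passes its speed limit or range.

## Working session

There is one attempt and no reset: what is moved stays moved. The work goes in short steps, Python scripts to look and compute and a tool call to move; the robot and the scene stay as the last step left them, time stands still between calls to the robot, and variables do not carry over. Pictures are saved under pics/ and viewed, about 8 in all and at most 12, crops included, and the job is handed in when it is done.

Besides the shell and the picture viewer there is one more tool, called after "Request:" by a JSON object that holds its "op" and its "data". apply_moves: Moves the arm, as the interface text tells. Its arguments: {"type":"object","properties":{"series":{"type":"array"},"force":{"type":"number"}},"required":["series"]}

```bash
mkdir -p pics; cat > h.py <<'E'
from plant import *
import numpy as np, cv2
from scipy.spatial.transform import Rotation as R
def snap(n,f):
    s=read_state(); c=read_camera(n); cv2.imwrite('pics/'+f,c['pixels']); np.save('pics/'+f+'.npy',{'c':c,'s':s},allow_pickle=True); return s,c
def load(f): d=np.load('pics/'+f+'.npy',allow_pickle=True).item(); return d['s'],d['c']
def ray(s,c,u,v):
    K=np.array(c['intrinsics']); d=np.linalg.inv(K)@[u,v,1]
    if 'rvec' in c:
        M=R.from_rotvec(np.ravel(c['rvec'])).as_matrix().T; return -M@np.ravel(c['tvec']),M@d
    T=np.array(c['tool_from_camera']); W=R.from_rotvec(s['orientation']).as_matrix()
    return W@T[:3,3]+s['tool_pos'],W@T[:3,:3]@d
def at(s,c,u,v,z):
    o,d=ray(s,c,u,v); return o+d*(z-o[2])/d[2]
def proj(c,p):
    return cv2.projectPoints(np.float64(p).reshape(-1,3),np.float64(c['rvec']),np.float64(c['tvec']),np.float64(c['intrinsics']),None)[0].reshape(-1,2)
E
python3 - <<'E'
from h import *
s,c=snap('top','t0.png'); snap('scene','s0.png')
print({k:np.round(v,3).tolist() for k,v in s.items()}); print(R.from_rotvec(s['orientation']).as_matrix().round(3)); print(c['intrinsics'],c['tvec'],c['rvec'])
for f in('t0','s0'): cv2.imwrite(f'pics/{f}b.png',cv2.resize(cv2.imread(f'pics/{f}.png'),(800,600),interpolation=cv2.INTER_CUBIC))
E
```

```text
{'t': 0.0, 'q': [-1.221, 0.131, 1.489, 0.0, 1.523, -0.085], 'dq': [0.0, 0.001, 0.001, -0.001, -0.001, -0.001], 'joint_torque': [-0.001, -55.986, -49.176, 0.076, 0.035, -0.0], 'tool_pos': [0.253, -0.544, 0.218], 'orientation': [1.981, 0.44, -1.982], 'force': [0.254, -0.316, 0.611], 'wrist_torque': [0.015, -0.045, 0.011], 'opening': 0.093}
[[-0.001  0.421 -0.907]
 [ 0.002 -0.907 -0.421]
 [-1.    -0.002 -0.   ]]
[[469.31091136   0.         278.32728634]
 [  0.         469.31091136 213.00041222]
 [  0.           0.           1.        ]] [0.0544531  0.54520116 1.33475326] [ 2.09993775 -2.15062906  0.16540075]
```

View pics/t0b.png

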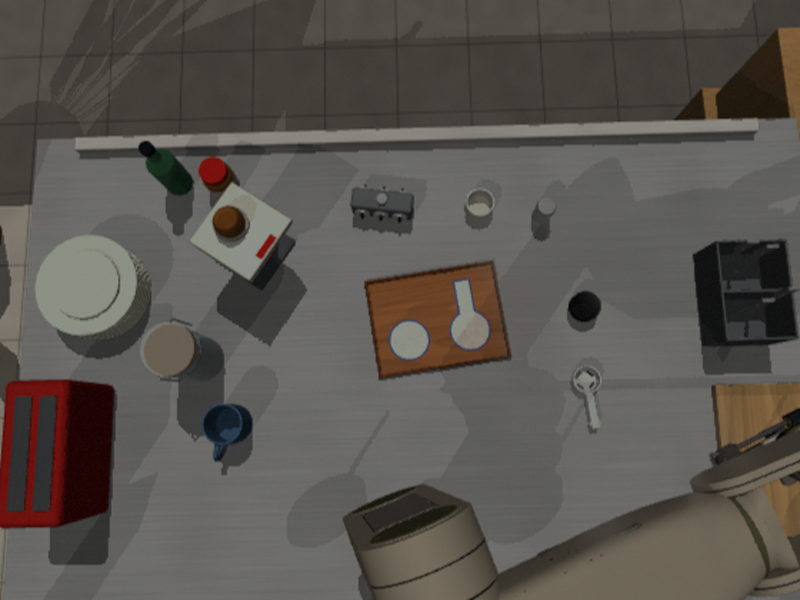

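View pics/s0b.png

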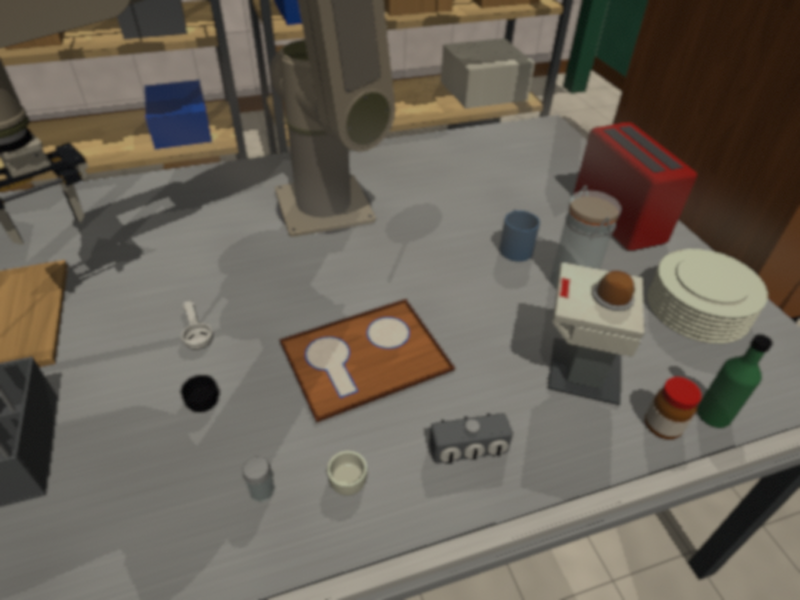

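The top view has the lamp at about (240,230), the tray at (437,320), the black ramekin at (584,306) and the separator at (588,380). The separator's handle points down in the image, which is −x. The tray's handle mark points up. I'll enlarge both areas to measure them.

```bash
python3 - <<'E'
from h import *
i=cv2.imread('pics/t0.png')
a=cv2.resize(i[175:310,245:435],None,fx=4.2,fy=4.2,interpolation=cv2.INTER_CUBIC); a=cv2.convertScaleAbs(a,alpha=1.4)
for k in range(0,190,10):
    cv2.line(a,(int(k*4.2),0),(int(k*4.2),6 if k%50 else 14),(0,255,255),1)
    if k<135: cv2.line(a,(0,int(k*4.2)),(6,int(k*4.2)),(0,255,255),1)
cv2.imwrite('pics/ca.png',a)
b=cv2.resize(i[120:205,125:215],None,fx=7,fy=7,interpolation=cv2.INTER_CUBIC); cv2.imwrite('pics/cb.png',b)
E
```

```text
(no output)
```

View pics/ca.png

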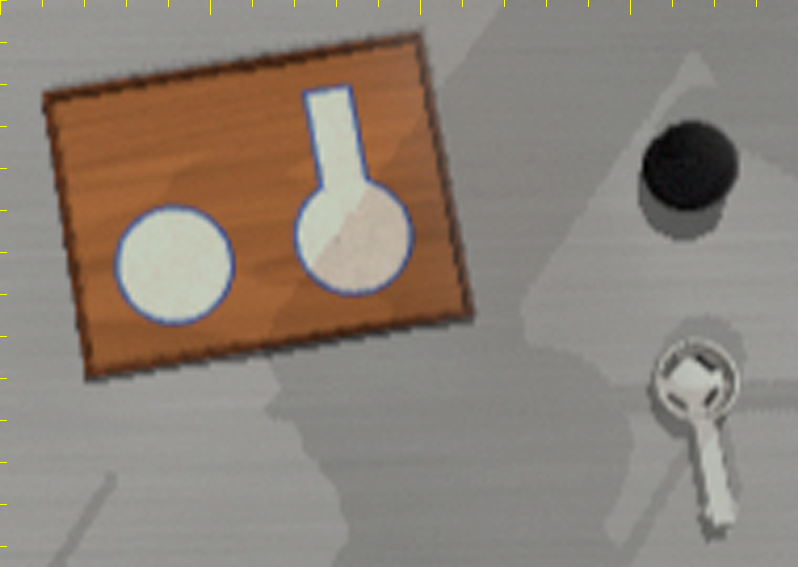

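View pics/cb.png

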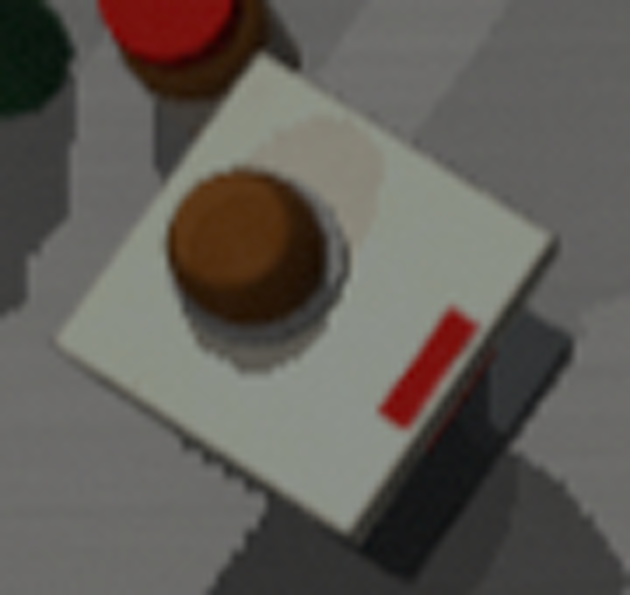

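```bash
python3 - <<'E'
from h import *
s,c=load('t0.png')
def A(u,v,z): return at(s,c,(u+.5)/4.2-.5+245,(v+.5)/4.2-.5+175,z)[:2]
def B(u,v,z): return at(s,c,(u+.5)/7-.5+125,(v+.5)/7-.5+120,z)[:2]
ang=lambda d:np.degrees(np.arctan2(d[1],d[0])).round(1)
rm,sm,be=A(175,265,.004),A(354,237,.004),A(328,88,.004)
print('marks',rm,sm,be,'len',np.linalg.norm(be-sm),'ang',ang(be-sm),'perp',ang(rm-sm)-90,np.linalg.norm(rm-sm))
TL,TR,BR,BL=[A(*p,.01) for p in[(43,94),(421,34),(472,318),(88,380)]]
print('tray',(TL+TR+BR+BL)/4,ang(TL-TR)-90,ang(BL-BR)-90,ang(TL-BL),ang(TR-BR))
print('ram',A(690,166,.038)); d,t=A(697,381,.022),A(723,528,.021)
print('sep',d,t,np.linalg.norm(t-d),ang(t-d))
fr,fl,br,bl=[B(*p,.195) for p in[(555,238),(352,530),(262,52),(57,340)]]
print('lamp lip',(fr+fl)/2,np.linalg.norm(fr-fl),ang(fl-fr)-90,ang(br-fr),ang(bl-fl),'strip',B(429,368,.195))
print('mug',A((226/1.4286-245)*4.2,(425/1.4286-175)*4.2,.09),'can',A((172/1.4286-245)*4.2,(345/1.4286-175)*4.2,.21))
c=read_camera('wrist');print(np.array(c['tool_from_camera']).round(3),c['intrinsics'])
E
```

```text
marks [0.47770975 0.01975334] [ 0.49475983 -0.10905311] [ 0.60427729 -0.09463172] len 0.11046289741523523 ang 7.5 perp 7.5 0.12993000448942182
tray [ 0.51904067 -0.03926582] 7.700000000000003 7.799999999999997 8.0 7.3
ram [ 0.53472517 -0.34326724]
sep [ 0.38541388 -0.34186762] [ 0.28437872 -0.35290525] 0.10163628351390948 -173.8
lamp lip [0.63177046 0.27442672] 0.13621587016412284 55.80000000000001 55.7 56.0 strip [0.6379079  0.28415182]
mug [0.3103788  0.38089984] can [0.45501723 0.44933892]
[[-0.001 -0.238  0.971 -0.166]
 [ 1.    -0.     0.001 -0.002]
 [ 0.     0.971  0.238 -0.066]
 [ 0.     0.     0.     1.   ]] [[301.38663472   0.         280.2354547 ]
 [  0.         301.38663472 216.99186315]
 [  0.           0.           1.        ]]
```

```bash
cat >> h.py <<'E'
def plan(p,psi=None):
    s=read_state(); W=R.from_rotvec(s['orientation']).as_matrix()
    print('t',round(s['t'],2),'pos',np.round(s['tool_pos'],4),'psi',np.degrees(np.arctan2(W[1,1],W[0,1])).round(2),'point',W[:,0].round(3),'open',round(s['opening'],4),'F',np.round(s['force'],1),'q',np.round(s['q'],2))
    print(' linear',(W.T@(np.array(p)-s['tool_pos'])/.6).round(4))
    if psi is not None: print(' roll',((np.degrees(np.arctan2(W[1,1],W[0,1]))-psi+180)%360-180)/30)
E
python3 -c "
from h import *
plan([.3436,-.3464,.10],-83.8)"
```

```text
t 0.15 pos [ 0.2526 -0.5437  0.2178] psi -65.09 point [-0.     0.001 -1.   ] open 0.0929 F [-0.6 -0.2  0.5] q [-1.22  0.13  1.49  0.    1.52 -0.09]
 linear [ 0.1967 -0.2341 -0.2761]
 roll 0.6237775119151593
```

Request:
{"op": "apply_moves", "data": {"series": [{"jaw": -1,"linear": [0.05,-0.234,-0.276],"roll": 0.624},{"jaw": -1,"linear": [0.1,-0.234,-0.276],"roll": 0.624},{"jaw": -1,"linear": [0.197,-0.234,-0.276],"roll": 0.624},{"jaw": -0.5,"linear": [0.197,-0.234,-0.276],"roll": 0.624},{"jaw": -0.5,"linear": [0.197,-0.234,-0.276],"roll": 0.624},{"jaw": -0.5,"linear": [0.197,-0.234,-0.276],"roll": 0.624},{"jaw": -0.5,"linear": [0.197,-0.234,-0.276],"roll": 0.624}], "force": 20}}

```text
t: 1.02
tool_pos: [0.3441, -0.3485, 0.1017]
orientation: [2.167, 0.115, -2.164]
force: [-0.0, -0.0, 0.9]
opening: 0.0698
```

```bash
python3 -c "
from h import *
plan([.3436,-.3464,.004],-83.8)
s,c=snap('wrist','w1.png')"
```

```text
t 1.02 pos [ 0.3441 -0.3485  0.1017] psi -83.86 point [ 0.001 -0.001 -1.   ] open 0.0698 F [-0.  -0.   0.9] q [-0.9  -0.08  1.92  0.    1.3   0.57]
 linear [ 0.1628 -0.0038  0.0006]
 roll -0.002011555372130639
```

View pics/w1.png

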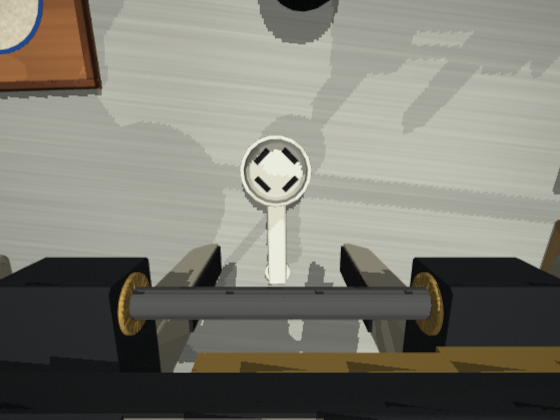

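The wrist view shows the dish centred at (276,171) and the handle running down to about (277,283), midway between the fingers. I'll refine its pose from this picture.

```bash
python3 -c "
from h import *
s,c=load('w1.png')
d=at(s,c,276,171,.022);t=at(s,c,277.5,262,.021);u=(t-d)[:2];u/=np.linalg.norm(u);g=d[:2]+.042*u
print(d,t,np.degrees(np.arctan2(u[1],u[0])),g,np.linalg.norm(t-d))
plan([g[0],g[1],.004],np.degrees(np.arctan2(u[1],u[0]))+90)"
```

```text
[ 0.38694324 -0.3390669   0.022     ] [ 0.30838901 -0.34855072  0.021     ] -173.11601879634793 [ 0.34524602 -0.34410099] 0.07913096528107488
t 1.07 pos [ 0.344  -0.3486  0.1016] psi -83.88 point [ 0.001 -0.001 -1.   ] open 0.0699 F [-0.2 -0.3  0.2] q [-0.9  -0.08  1.92  0.    1.3   0.57]
 linear [ 0.1627 -0.0074 -0.0027]
 roll -0.025428739673710274
```

Descend, grip the handle and lift.

Request:
{"op": "apply_moves", "data": {"series": [{"jaw": -0.4,"linear": [0.08,-0.007,-0.003],"roll": -0.025},{"jaw": -0.4,"linear": [0.14,-0.007,-0.003],"roll": -0.025},{"jaw": -0.4,"linear": [0.162,-0.007,-0.003],"roll": -0.025},{"jaw": -0.4,"linear": [0.162,-0.007,-0.003],"roll": -0.025},{"jaw": 1,"linear": [0.162,-0.007,-0.003],"roll": -0.025},{"jaw": 1,"linear": [0.162,-0.007,-0.003],"roll": -0.025},{"jaw": 1,"linear": [0.162,-0.007,-0.003],"roll": -0.025},{"jaw": 1,"linear": [0.162,-0.007,-0.003],"roll": -0.025},{"jaw": 1,"linear": [0.162,-0.007,-0.003],"roll": -0.025},{"jaw": 1,"linear": [0.162,-0.007,-0.003],"roll": -0.025}], "force": 20}}

```text
t: 2.33
tool_pos: [0.3455, -0.3443, 0.0044]
orientation: [2.16, 0.128, -2.158]
force: [0.3, 0.8, 1.6]
opening: 0.0154
```

```bash
python3 -c "
from h import *
plan([.38,-.30,.08],-50)"
```

```text
t 2.33 pos [ 0.3455 -0.3443  0.0044] psi -83.13 point [ 0.001 -0.001 -1.   ] open 0.0154 F [0.3 0.8 1.6] q [-0.89  0.05  1.99  0.    1.1   0.56]
 linear [-0.126  -0.0662 -0.0661]
 roll -1.1042421135367269
```

Request:
{"op": "apply_moves", "data": {"series": [{"jaw": 1,"linear": [-0.06,0,0],"roll": 0},{"jaw": 1,"linear": [-0.15,0,0],"roll": -0.3},{"jaw": 1,"linear": [-0.15,0,0],"roll": -0.65},{"jaw": 1,"linear": [-0.15,0,0],"roll": -1},{"jaw": 1,"linear": [-0.15,0,0],"roll": -1}]}}

```text
t: 2.95
tool_pos: [0.3453, -0.3441, 0.0943]
orientation: [1.853, 0.615, -1.851]
force: [-1.0, 0.0, -0.9]
opening: 0.016
```

Request:
{"op": "apply_moves", "data": {"series": [{"jaw": 1,"linear": [0,0,0],"roll": -0.33},{"jaw": 1,"linear": [0,0,0],"roll": -0.67},{"jaw": 1,"linear": [0,0,0],"roll": -1},{"jaw": 1,"linear": [0,0,0],"roll": -1}]}}

```text
t: 3.45
tool_pos: [0.3451, -0.3439, 0.094]
orientation: [1.504, 0.986, -1.504]
force: [-0.5, 0.1, -0.5]
opening: 0.0158
```

Request:
{"op": "apply_moves", "data": {"series": [{"jaw": 1,"linear": [0,0,0],"roll": -0.33},{"jaw": 1,"linear": [0,0,0],"roll": -0.67},{"jaw": 1,"linear": [0,0,0],"roll": -1},{"jaw": 1,"linear": [0,0,0],"roll": -1}]}}

```text
t: 3.95
tool_pos: [0.3451, -0.3438, 0.0938]
orientation: [1.13, 1.257, -1.13]
force: [0.8, 0.4, -0.4]
opening: 0.0155
```

Request:
{"op": "apply_moves", "data": {"series": [{"jaw": 1,"linear": [0,0,0],"roll": -0.33},{"jaw": 1,"linear": [0,0,0],"roll": -0.67},{"jaw": 1,"linear": [0,0,0],"roll": -1},{"jaw": 1,"linear": [0,0,0],"roll": -1}]}}

```text
t: 4.45
tool_pos: [0.345, -0.3437, 0.0937]
orientation: [0.739, 1.441, -0.739]
force: [0.4, -0.8, -0.9]
opening: 0.016
```

Request:
{"op": "apply_moves", "data": {"series": [{"jaw": 1,"linear": [0,0,0],"roll": -0.33},{"jaw": 1,"linear": [0,0,0],"roll": -0.67},{"jaw": 1,"linear": [0,0,0],"roll": -1},{"jaw": 1,"linear": [0,0,0],"roll": -1}]}}

```text
t: 4.95
tool_pos: [0.345, -0.3437, 0.0937]
orientation: [0.339, 1.544, -0.339]
force: [0.6, -0.6, -0.3]
opening: 0.0157
```

```bash
python3 -c "
from h import *
plan([.5364,-.1035,.09],97.6)"
```

```text
t 4.95 pos [ 0.345  -0.3437  0.0937] psi 65.22 point [ 0. -0. -1.] open 0.0157 F [ 0.6 -0.6 -0.3] q [-0.89 -0.08  1.94  0.    1.29 -2.03]
 linear [0.0062 0.4971 0.1218]
 roll -1.0792368456550283
```

Request:
{"op": "apply_moves", "data": {"series": [{"jaw": 1,"linear": [0,0.1,0.024],"roll": -0.1},{"jaw": 1,"linear": [0,0.2,0.049],"roll": -0.3},{"jaw": 1,"linear": [0,0.3,0.073],"roll": -0.5},{"jaw": 1,"linear": [0,0.39,0.096],"roll": -0.7},{"jaw": 1,"linear": [0,0.46,0.113],"roll": -0.9},{"jaw": 1,"linear": [0,0.497,0.122],"roll": -1},{"jaw": 1,"linear": [0,0.497,0.122],"roll": -1},{"jaw": 1,"linear": [0,0.497,0.122],"roll": -1}]}}

```text
t: 5.95
tool_pos: [0.5359, -0.1041, 0.0935]
orientation: [-0.068, 1.57, 0.067]
force: [-0.1, -0.5, -0.1]
opening: 0.0155
```

```bash
python3 -c "
from h import *
plan([.5364,-.1035,.0095],97.6)
snap('wrist','w2.png')"
```

```text
t 5.95 pos [ 0.5359 -0.1041  0.0935] psi 94.92 point [-0. -0. -1.] open 0.0155 F [-0.1 -0.5 -0.1] q [-0.29  0.08  1.78 -0.    1.29 -1.94]
 linear [0.14   0.0009 0.0009]
 roll -0.08932498621236391
```

View pics/w2.png

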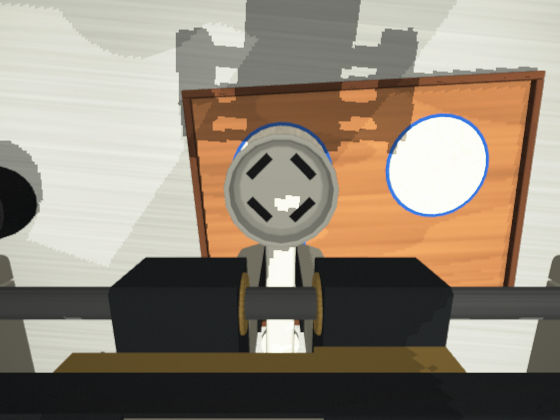

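The separator is held straight and level, with its dish at (281,191). The round mark's centre is at (437,165). I'll check both positions by calculation and then set it down.

```bash
python3 -c "
from h import *
s,c=load('w2.png')
print('round',at(s,c,437,165,.004),'dish',at(s,c,281,191,.111))
plan([.5364,-.1035,.009],97.6)"
```

```text
round [0.47690334 0.02416467 0.004     ] dish [ 0.49330653 -0.10581144  0.111     ]
t 6.0 pos [ 0.5359 -0.1044  0.0936] psi 94.95 point [-0. -0. -1.] open 0.0161 F [-1.  -0.9 -1.5] q [-0.29  0.08  1.78 -0.    1.29 -1.94]
 linear [0.141  0.0014 0.0011]
 roll -0.08842024540152048
```

Request:
{"op": "apply_moves", "data": {"series": [{"jaw": 1,"linear": [0.05,0.0045,0.001],"roll": -0.088},{"jaw": 1,"linear": [0.1,0.0045,0.001],"roll": -0.088},{"jaw": 1,"linear": [0.125,0.0045,0.001],"roll": -0.088},{"jaw": 1,"linear": [0.135,0.0045,0.001],"roll": -0.088},{"jaw": 1,"linear": [0.1415,0.0045,0.001],"roll": -0.088},{"jaw": 1,"linear": [0.1415,0.0045,0.001],"roll": -0.088},{"jaw": 1,"linear": [0.1415,0.0045,0.001],"roll": -0.088}]}}

```text
t: 6.88
tool_pos: [0.5369, -0.1018, 0.0095]
orientation: [-0.105, 1.567, 0.103]
force: [0.3, 0.1, -0.7]
opening: 0.0158
```

```bash
python3 -c "
from h import *
plan([.5364,-.1015,.0084],97.6)"
```

```text
t 6.88 pos [ 0.5369 -0.1018  0.0095] psi 97.59 point [ 0.001 -0.001 -1.   ] open 0.0158 F [ 0.3  0.1 -0.7] q [-0.28  0.19  1.82 -0.    1.13 -1.98]
 linear [ 0.0019  0.0006 -0.0008]
 roll -0.0004106073589942601
```

Lower the last millimetre, open part-way and lift.

Request:
{"op": "apply_moves", "data": {"series": [{"jaw": 1,"linear": [0.0015,0,0],"roll": 0},{"jaw": 1,"linear": [0.0015,0,0],"roll": 0},{"jaw": 0.4,"linear": [0.0015,0,0],"roll": 0},{"jaw": 0.4,"linear": [0.0015,0,0],"roll": 0},{"jaw": 0.4,"linear": [0.0015,0,0],"roll": 0},{"jaw": 0.4,"linear": [0.0015,0,0],"roll": 0},{"jaw": 0.2,"linear": [-0.06,0,0],"roll": 0},{"jaw": -1,"linear": [-0.14,0,0],"roll": 0},{"jaw": -1,"linear": [-0.14,0,0],"roll": 0},{"jaw": -1,"linear": [-0.14,0,0],"roll": 0}]}}

```text
t: 8.12
tool_pos: [0.5367, -0.1017, 0.0933]
orientation: [-0.105, 1.567, 0.103]
force: [-0.7, 0.2, -0.7]
opening: 0.0626
```

```bash
python3 -c "
from h import *
plan([.5347,-.3433,.10],97.6)"
```

```text
t 8.12 pos [ 0.5367 -0.1017  0.0933] psi 97.59 point [ 0.001 -0.001 -1.   ] open 0.0626 F [-0.7  0.2 -0.7] q [-0.28  0.08  1.78 -0.    1.28 -1.98]
 linear [-0.0109 -0.3987 -0.0565]
 roll -0.0004439808755478225
```

Request:
{"op": "apply_moves", "data": {"series": [{"jaw": -1,"linear": [-0.011,-0.1,-0.014],"roll": 0},{"jaw": -1,"linear": [-0.011,-0.2,-0.028],"roll": 0},{"jaw": -1,"linear": [-0.011,-0.3,-0.042],"roll": 0},{"jaw": -1,"linear": [-0.011,-0.37,-0.053],"roll": 0},{"jaw": -1,"linear": [-0.011,-0.399,-0.0565],"roll": 0},{"jaw": -1,"linear": [-0.011,-0.399,-0.0565],"roll": 0},{"jaw": -1,"linear": [-0.011,-0.399,-0.0565],"roll": 0}]}}

```text
t: 9.0
tool_pos: [0.5346, -0.3417, 0.0992]
orientation: [-0.104, 1.568, 0.105]
force: [-0.1, 0.4, -0.2]
opening: 0.0932
```

```bash
python3 -c "
from h import *
snap('wrist','w3.png')
plan([.5347,-.3433,.006],97.6)"
```

```text
t 9.05 pos [ 0.5348 -0.3417  0.0996] psi 97.67 point [ 0.001  0.    -1.   ] open 0.0931 F [-0.8 -0.1  0.6] q [-0.65  0.3   1.51  0.    1.33 -2.35]
 linear [ 0.1559 -0.0027 -0.0007]
 roll 0.002366615131868836
```

View pics/w3.png

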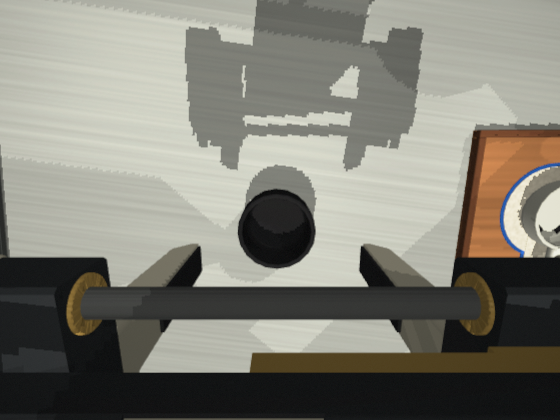

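The ramekin's rim is centred at (277,229), between the open fingers.

```bash
python3 -c "
from h import *
s,c=load('w3.png')
p=at(s,c,277,229,.038);print(p)
plan([(p[0]+.5347)/2,(p[1]-.3433)/2,.006],97.6)"
```

```text
[ 0.53466148 -0.34273639  0.038     ]
t 9.05 pos [ 0.5348 -0.3417  0.0996] psi 97.67 point [ 0.001  0.    -1.   ] open 0.0931 F [-0.8 -0.1  0.6] q [-0.65  0.3   1.51  0.    1.33 -2.35]
 linear [ 0.1559 -0.0022 -0.0006]
 roll 0.002366615131868836
```

Request:
{"op": "apply_moves", "data": {"series": [{"jaw": -1,"linear": [0.08,-0.0022,0],"roll": 0},{"jaw": -1,"linear": [0.13,-0.0022,0],"roll": 0},{"jaw": -1,"linear": [0.156,-0.0022,0],"roll": 0},{"jaw": -1,"linear": [0.156,-0.0022,0],"roll": 0},{"jaw": 1,"linear": [0.156,-0.0022,0],"roll": 0},{"jaw": 1,"linear": [0.156,-0.0022,0],"roll": 0},{"jaw": 1,"linear": [0.156,-0.0022,0],"roll": 0},{"jaw": 1,"linear": [0.156,-0.0022,0],"roll": 0},{"jaw": 1,"linear": [0.15,-0.0022,0],"roll": 0},{"jaw": 1,"linear": [0.1,-0.0022,0],"roll": 0},{"jaw": 1,"linear": [0,-0.0022,0],"roll": 0},{"jaw": 1,"linear": [0,-0.0022,0],"roll": 0}], "force": 25}}

```text
t: 10.55
tool_pos: [0.5384, -0.3455, 0.1064]
orientation: [-0.11, 1.56, 0.1]
force: [1.3, 0.2, -0.5]
opening: 0.0623
```

```bash
python3 -c "
from h import *
plan([.4775,.0215,.10],97.6)
s,c=snap('wrist','w4.png')"
```

```text
t 10.55 pos [ 0.5384 -0.3455  0.1064] psi 97.67 point [ 0.009 -0.006 -1.   ] open 0.0623 F [ 1.3  0.2 -0.5] q [-0.65  0.3   1.5   0.    1.33 -2.36]
 linear [ 0.006   0.6199 -0.0189]
 roll 0.0023739937615478842
```

Request:
{"op": "apply_moves", "data": {"series": [{"jaw": 1,"linear": [0,0.08,-0.002],"roll": 0},{"jaw": 1,"linear": [0,0.17,-0.005],"roll": 0},{"jaw": 1,"linear": [0,0.27,-0.008],"roll": 0},{"jaw": 1,"linear": [0,0.37,-0.011],"roll": 0},{"jaw": 1,"linear": [0,0.46,-0.014],"roll": 0},{"jaw": 1,"linear": [0,0.54,-0.017],"roll": 0},{"jaw": 1,"linear": [0,0.59,-0.018],"roll": 0},{"jaw": 1,"linear": [0,0.62,-0.019],"roll": 0},{"jaw": 1,"linear": [0,0.62,-0.019],"roll": 0},{"jaw": 1,"linear": [0,0.62,-0.019],"roll": 0},{"jaw": 1,"linear": [0,0.62,-0.019],"roll": 0}]}}

```text
t: 11.98
tool_pos: [0.476, 0.0218, 0.1014]
orientation: [-0.107, 1.563, 0.101]
force: [0.9, 0.3, -1.7]
opening: 0.0634
```

```bash
python3 -c "
from h import *
plan([.4775,.0215,.010],97.6)
s,c=snap('wrist','w5.png')
cv2.imwrite('pics/w5b.png',np.hstack([cv2.convertScaleAbs(cv2.imread('pics/'+f)[60:330,90:470],alpha=1.3) for f in ('w4.png','w5.png')]))"
```

```text
t 11.97 pos [0.476  0.0218 0.1014] psi 97.6 point [ 0.005 -0.003 -1.   ] open 0.0634 F [ 0.9  0.3 -1.7] q [-0.06 -0.12  1.96 -0.    1.3  -1.76]
 linear [ 0.1523 -0.0002  0.0016]
 roll -0.00014728667866563682
```

View pics/w5b.png

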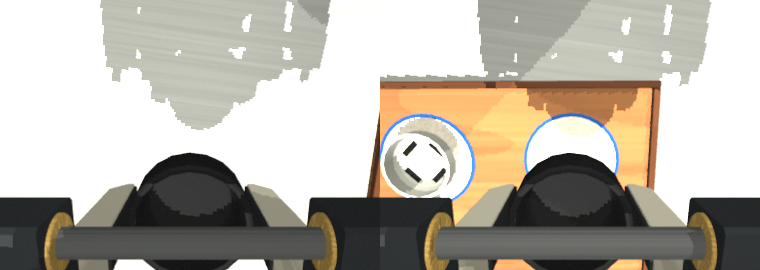

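The ramekin is held between the fingers, and its foot edge at row 153 matches the 152 I'd expect if it's upright. The round mark is below it. Lowering gently.

Request:
{"op": "apply_moves", "data": {"series": [{"jaw": 1,"linear": [0.05,0,0.0016],"roll": 0},{"jaw": 1,"linear": [0.1,0,0.0016],"roll": 0},{"jaw": 1,"linear": [0.13,0,0.0016],"roll": 0},{"jaw": 1,"linear": [0.143,0,0.0016],"roll": 0},{"jaw": 1,"linear": [0.147,0,0.0016],"roll": 0},{"jaw": 1,"linear": [0.147,0,0.0016],"roll": 0},{"jaw": 1,"linear": [0.147,0,0.0016],"roll": 0}]}}

```text
t: 12.9
tool_pos: [0.4782, 0.0216, 0.0142]
orientation: [-0.107, 1.562, 0.101]
force: [0.9, 0.0, -1.4]
opening: 0.0625
```

```bash
python3 -c "
from h import *
plan([.4775,.0215,.010],97.6)
s,c=load('w5.png');print('sep dish',at(s,c,128,224,.026),'disc',at(s,c,137,218,.004))"
```

```text
t 12.9 pos [0.4782 0.0216 0.0142] psi 97.59 point [ 0.007 -0.004 -1.   ] open 0.0625 F [ 0.9  0.  -1.4] q [-0.06  0.    2.02 -0.    1.12 -1.76]
 linear [ 0.0069 -0.     -0.0013]
 roll -0.00023260083580017483
sep dish [ 0.49280031 -0.10263051  0.026     ] disc [ 0.49363038 -0.10535413  0.004     ]
```

Request:
{"op": "apply_moves", "data": {"series": [{"jaw": 1,"linear": [0.003,0,0],"roll": 0},{"jaw": 1,"linear": [0.0055,0,0],"roll": 0},{"jaw": 1,"linear": [0.007,0,0],"roll": 0},{"jaw": 1,"linear": [0.007,0,0],"roll": 0}]}}

```text
t: 13.4
tool_pos: [0.4787, 0.0216, 0.0108]
orientation: [-0.107, 1.561, 0.101]
force: [-2.8, 0.1, 8.3]
opening: 0.0624
```

```bash
python3 -c "
from h import *
plan([.4775,.0215,.010],97.6)"
```

```text
t 13.4 pos [0.4787 0.0216 0.0108] psi 97.59 point [ 0.007 -0.004 -1.   ] open 0.0624 F [-2.8  0.1  8.3] q [-0.06  0.01  2.02 -0.    1.11 -1.76]
 linear [ 0.0013  0.0001 -0.002 ]
 roll -0.00017797281904184578
```

Contact at 8 N, so it's seated. I'll release it and rise.

Request:
{"op": "apply_moves", "data": {"series": [{"jaw": -0.9,"linear": [0,0,0],"roll": 0},{"jaw": -0.9,"linear": [0,0,0],"roll": 0},{"jaw": -0.9,"linear": [0,0,0],"roll": 0},{"jaw": -0.9,"linear": [0,0,0],"roll": 0},{"jaw": -0.9,"linear": [-0.06,0,0],"roll": 0},{"jaw": -0.9,"linear": [-0.15,0,0],"roll": 0},{"jaw": -0.9,"linear": [-0.25,0,0],"roll": 0},{"jaw": 1,"linear": [-0.35,0,0],"roll": 0},{"jaw": 1,"linear": [-0.4,0,0],"roll": 0},{"jaw": 1,"linear": [-0.4,0,0],"roll": 0},{"jaw": 1,"linear": [-0.4,0,0],"roll": 0}]}}

```text
t: 14.78
tool_pos: [0.4764, 0.0225, 0.2495]
orientation: [-0.107, 1.563, 0.101]
force: [0.3, -0.2, -0.3]
opening: 0.053
```

```bash
python3 -c "
from h import *
plan([.4775,.0215,.25],97.6)
snap('scene','s1.png')
i=cv2.imread('pics/s1.png')[190:330,110:340]
cv2.imwrite('pics/s1b.png',cv2.resize(i,None,fx=3.4,fy=3.4,interpolation=cv2.INTER_CUBIC))"
```

```text
t 14.78 pos [0.4764 0.0225 0.2495] psi 97.6 point [ 0.006 -0.003 -1.   ] open 0.053 F [ 0.3 -0.2 -0.3] q [-0.06 -0.23  1.78 -0.    1.58 -1.76]
 linear [-0.0009 -0.0019  0.0016]
 roll -0.00010207051941127551
```

View pics/s1b.png

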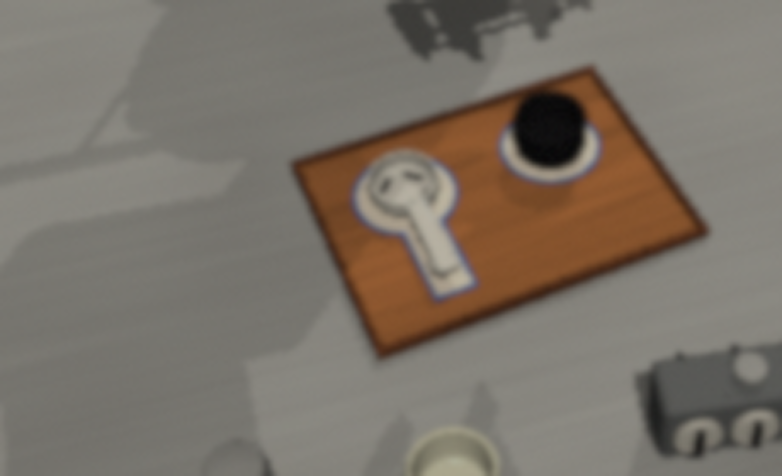

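Both objects sit inside their outlines, with the handle lying along the bar. The moves have no direct tilt command, so I'll try to get tilt by reaching past the workspace edge along the lamp's azimuth (55.8°), high above everything.

Request:
{"op": "apply_moves", "data": {"series": [{"jaw": 1,"linear": [-0.1,0,0],"roll": -0.3},{"jaw": 1,"linear": [-0.2,0,0],"roll": -0.6},{"jaw": 1,"linear": [-0.33,0,0],"roll": -1},{"jaw": 1,"linear": [-0.33,0,0],"roll": -1},{"jaw": 1,"linear": [-0.33,0,0],"roll": -1}]}}

```text
t: 15.45
tool_pos: [0.4756, 0.0231, 0.4466]
orientation: [-0.517, 1.506, 0.509]
force: [0.4, -0.5, -0.7]
opening: 0.0014
```

```bash
python3 -c "
from h import *
plan([.337,.496,.45],145.8)"
```

```text
t 15.45 pos [0.4756 0.0231 0.4466] psi 127.57 point [ 0.005 -0.003 -1.   ] open 0.0014 F [ 0.4 -0.5 -0.7] q [-0.06 -0.18  1.38 -0.    1.94 -2.28]
 linear [-0.0093  0.7654  0.2976]
 roll -0.6075331694536904
```

Request:
{"op": "apply_moves", "data": {"series": [{"jaw": 1,"linear": [-0.01,0.1,0.06],"roll": 0},{"jaw": 1,"linear": [-0.01,0.2,0.13],"roll": 0},{"jaw": 1,"linear": [-0.01,0.3,0.2],"roll": 0},{"jaw": 1,"linear": [-0.01,0.4,0.26],"roll": -0.1},{"jaw": 1,"linear": [-0.01,0.5,0.3],"roll": -0.2},{"jaw": 1,"linear": [-0.01,0.6,0.31],"roll": -0.4},{"jaw": 1,"linear": [-0.01,0.7,0.3],"roll": -0.6},{"jaw": 1,"linear": [-0.01,0.765,0.298],"roll": -0.607},{"jaw": 1,"linear": [-0.01,0.765,0.298],"roll": -0.607},{"jaw": 1,"linear": [-0.01,0.765,0.298],"roll": -0.607},{"jaw": 1,"linear": [-0.01,0.765,0.298],"roll": -0.607}]}}

```text
t: 16.82
tool_pos: [0.3384, 0.4948, 0.4495]
orientation: [-0.762, 1.433, 0.752]
force: [0.8, 0.6, -0.0]
opening: 0.0006
```

Request:
{"op": "apply_moves", "data": {"series": [{"jaw": 1,"linear": [0,0,0.1],"roll": 0},{"jaw": 1,"linear": [0,0,0.2],"roll": 0},{"jaw": 1,"linear": [0,0,0.3],"roll": 0},{"jaw": 1,"linear": [0,0,0.4],"roll": 0},{"jaw": 1,"linear": [0,0,0.5],"roll": 0},{"jaw": 1,"linear": [0,0,0.6],"roll": 0},{"jaw": 1,"linear": [0,0,0.6],"roll": 0}]}}

```text
t: 17.7
tool_pos: [0.4682, 0.6818, 0.394]
orientation: [-0.735, 1.384, 0.766]
force: [-0.2, -0.6, 0.4]
opening: 0.0004
```

```bash
python3 -c "
from h import *
plan([.337,.496,.45],145.8)"
```

```text
t 17.7 pos [0.4682 0.6818 0.394 ] psi 145.58 point [ 0.035  0.04  -0.999] open 0.0004 F [-0.2 -0.6  0.4] q [ 0.91  0.98  0.02 -0.    2.09 -1.63]
 linear [-0.1135  0.0047 -0.3735]
 roll -0.007429725951398799
```

The overreach gives about 3° of tilt. Going high should bring joint 5 to its limit and tilt the tool outward by more, so I'll try that.

Request:
{"op": "apply_moves", "data": {"series": [{"jaw": 1,"linear": [-0.1,0,0],"roll": 0},{"jaw": 1,"linear": [-0.2,0,0],"roll": 0},{"jaw": 1,"linear": [-0.3,0,0],"roll": 0},{"jaw": 1,"linear": [-0.4,0,0],"roll": 0},{"jaw": 1,"linear": [-0.5,0,0],"roll": 0},{"jaw": 1,"linear": [-0.6,0,0],"roll": 0},{"jaw": 1,"linear": [-0.7,0,0],"roll": 0},{"jaw": 1,"linear": [-0.8,0,0],"roll": 0}]}}

```text
t: 18.7
tool_pos: [0.3821, 0.559, 0.6102]
orientation: [-0.715, 1.345, 0.778]
force: [0.1, 0.1, 1.0]
opening: 0.0007
```

```bash
python3 -c "
from h import *
plan([.337,.496,.45],145.8)"
```

```text
t 18.7 pos [0.3821 0.559  0.6102] psi 145.58 point [ 0.06   0.076 -0.995] open 0.0007 F [0.1 0.1 1. ] q [ 0.89  0.68  0.02  0.    2.34 -1.65]
 linear [ 0.2532  0.0043 -0.1543]
 roll -0.007363015379867951
```

Request:
{"op": "apply_moves", "data": {"series": [{"jaw": 1,"linear": [-0.3,0,0],"roll": 0},{"jaw": 1,"linear": [-0.6,0,0],"roll": 0},{"jaw": 1,"linear": [-1,0,0],"roll": 0},{"jaw": 1,"linear": [-1,0,0],"roll": 0},{"jaw": 1,"linear": [-1,0,0],"roll": 0},{"jaw": 1,"linear": [-1,0,0],"roll": 0},{"jaw": 1,"linear": [-1,0,0],"roll": 0},{"jaw": 1,"linear": [-1,0,0],"roll": 0},{"jaw": 1,"linear": [-1,0,0],"roll": 0},{"jaw": 1,"linear": [-1,0,0],"roll": 0}]}}

```text
t: 19.95
tool_pos: [0.2656, 0.3911, 0.7668]
orientation: [-0.698, 1.314, 0.787]
force: [-0.7, 0.7, -0.8]
opening: 0.0006
```

```bash
python3 -c "
from h import *
plan([.337,.496,.45],145.8)"
```

```text
t 19.95 pos [0.2656 0.3911 0.7668] psi 145.58 point [ 0.079  0.105 -0.991] open 0.0006 F [-0.7  0.7 -0.8] q [ 0.86  0.39  0.02  0.02  2.6  -1.67]
 linear [0.5512 0.0039 0.1403]
 roll -0.0074260393266475455
```

Request:
{"op": "apply_moves", "data": {"series": [{"jaw": 1,"linear": [-0.2,0,-0.2],"roll": 0},{"jaw": 1,"linear": [-0.4,0,-0.4],"roll": 0},{"jaw": 1,"linear": [-0.6,0,-0.6],"roll": 0},{"jaw": 1,"linear": [-0.8,0,-0.7],"roll": 0},{"jaw": 1,"linear": [-0.8,0,-0.7],"roll": 0},{"jaw": 1,"linear": [-0.8,0,-0.7],"roll": 0},{"jaw": 1,"linear": [-0.8,0,-0.7],"roll": 0},{"jaw": 1,"linear": [-0.8,0,-0.7],"roll": 0},{"jaw": 1,"linear": [-0.8,0,-0.7],"roll": 0},{"jaw": 1,"linear": [-0.8,0,-0.7],"roll": 0}]}}

```text
t: 21.2
tool_pos: [0.1542, 0.2666, 0.8483]
orientation: [-0.664, 1.218, 0.796]
force: [-0.6, -0.5, 0.2]
opening: 0.0007
```

```bash
python3 -c "
from h import *
plan([.337,.496,.45],145.8)"
```

```text
t 21.2 pos [0.1542 0.2666 0.8483] psi 145.39 point [ 0.148  0.172 -0.974] open 0.0007 F [-0.6 -0.5  0.2] q [ 0.89  0.16  0.02 -0.02  2.73 -1.67]
 linear [ 0.7576 -0.017   0.3248]
 roll -0.013729934308859508
```

Request:
{"op": "apply_moves", "data": {"series": [{"jaw": 1,"linear": [-0.06,0,-0.1],"roll": 0},{"jaw": 1,"linear": [-0.12,0,-0.2],"roll": 0},{"jaw": 1,"linear": [-0.18,0,-0.3],"roll": 0},{"jaw": 1,"linear": [-0.24,0,-0.38],"roll": 0},{"jaw": 1,"linear": [-0.27,0,-0.43],"roll": 0},{"jaw": 1,"linear": [-0.27,0,-0.43],"roll": 0},{"jaw": 1,"linear": [-0.27,0,-0.43],"roll": 0},{"jaw": 1,"linear": [-0.27,0,-0.43],"roll": 0}]}}

```text
t: 22.2
tool_pos: [0.012, 0.1846, 0.8857]
orientation: [-0.61, 1.071, 0.807]
force: [-0.8, -0.5, -0.2]
opening: 0.0007
```

```bash
python3 -c "
from h import *
plan([.337,.496,.45],145.8)"
```

```text
t 22.2 pos [0.012  0.1846 0.8857] psi 144.89 point [ 0.252  0.274 -0.928] open 0.0007 F [-0.8 -0.5 -0.2] q [ 1.91  0.03  0.02 -0.97  2.73 -1.59]
 linear [ 0.9527 -0.1061  0.4136]
 roll -0.030346816902137638
```

```bash
python3 -c "
from h import *
plan([.12,.08,.92],145.8);plan([.02,.0,.98])"
```

```text
t 22.2 pos [0.012  0.1846 0.8857] psi 144.89 point [ 0.252  0.274 -0.928] open 0.0007 F [-0.8 -0.5 -0.2] q [ 1.91  0.03  0.02 -0.97  2.73 -1.59]
 linear [-0.0553 -0.2501 -0.0202]
 roll -0.030346816902137638
t 22.2 pos [0.012  0.1846 0.8857] psi 144.89 point [ 0.252  0.274 -0.928] open 0.0007 F [-0.8 -0.5 -0.2] q [ 1.91  0.03  0.02 -0.97  2.73 -1.59]
 linear [-0.2267 -0.1958 -0.1726]
```

Request:
{"op": "apply_moves", "data": {"series": [{"jaw": 1,"linear": [-0.03,-0.1,-0.01],"roll": 0},{"jaw": 1,"linear": [-0.055,-0.2,-0.02],"roll": 0},{"jaw": 1,"linear": [-0.055,-0.25,-0.02],"roll": 0},{"jaw": 1,"linear": [-0.055,-0.25,-0.02],"roll": 0},{"jaw": 1,"linear": [-0.055,-0.25,-0.02],"roll": 0},{"jaw": 1,"linear": [-0.055,-0.25,-0.02],"roll": 0}]}}

```text
t: 22.95
tool_pos: [0.0749, 0.0706, 0.8998]
orientation: [-0.598, 1.013, 0.796]
force: [-0.6, -0.0, 0.5]
opening: 0.0012
```

```bash
python3 -c "
from h import *
plan([.0,.0,1.0])"
```

```text
t 22.95 pos [0.0749 0.0706 0.8998] psi 144.25 point [ 0.3    0.299 -0.906] open 0.0012 F [-0.6 -0.   0.5] q [ 1.94 -0.11  0.02 -1.34  2.73 -1.95]
 linear [-0.224   0.0198 -0.0823]
```

```bash
python3 -c "
from h import *
plan([.22,.45,.8]);plan([.3,.6,.75])"
```

```text
t 22.95 pos [0.0749 0.0706 0.8998] psi 144.25 point [ 0.3    0.299 -0.906] open 0.0012 F [-0.6 -0.   0.5] q [ 1.94 -0.11  0.02 -1.34  2.73 -1.95]
 linear [0.4123 0.1853 0.5308]
t 22.95 pos [0.0749 0.0706 0.8998] psi 144.25 point [ 0.3    0.299 -0.906] open 0.0012 F [-0.6 -0.   0.5] q [ 1.94 -0.11  0.02 -1.34  2.73 -1.95]
 linear [0.6026 0.2294 0.7523]
```

Request:
{"op": "apply_moves", "data": {"series": [{"jaw": 1,"linear": [0.06,0.03,0.08],"roll": 0},{"jaw": 1,"linear": [0.13,0.06,0.16],"roll": 0},{"jaw": 1,"linear": [0.2,0.09,0.24],"roll": 0},{"jaw": 1,"linear": [0.26,0.11,0.32],"roll": 0},{"jaw": 1,"linear": [0.32,0.14,0.4],"roll": 0},{"jaw": 1,"linear": [0.38,0.16,0.48],"roll": 0},{"jaw": 1,"linear": [0.45,0.18,0.56],"roll": 0},{"jaw": 1,"linear": [0.52,0.2,0.65],"roll": 0},{"jaw": 1,"linear": [0.6,0.23,0.75],"roll": 0},{"jaw": 1,"linear": [0.6,0.23,0.9],"roll": 0},{"jaw": 1,"linear": [0.6,0.23,1],"roll": 0},{"jaw": 1,"linear": [0.6,0.23,1],"roll": 0}]}}

```text
t: 24.45
tool_pos: [0.271, 0.5147, 0.798]
orientation: [-0.593, 1.005, 0.798]
force: [8.2, 3.6, 30.0]
opening: 0.0008
```

```bash
python3 -c "
from h import *
plan([.3,.6,.75])"
```

```text
t 24.45 pos [0.271  0.5147 0.798 ] psi 144.21 point [ 0.305  0.306 -0.902] open 0.0008 F [ 8.2  3.6 30. ] q [ 1.08  0.4   0.02 -0.17  2.28 -1.59]
 linear [0.1304 0.0498 0.0972]
```

Tilt is now 25.5° at azimuth 45°. Short overreach calls each re-reference from the measured pose, so I'll ratchet the tilt up with several of them near azimuth 72°, to turn the pointing direction towards 56°.

Request:
{"op": "apply_moves", "data": {"series": [{"jaw": 1,"linear": [0,0.09,0],"roll": 0},{"jaw": 1,"linear": [-0.1,0.18,0.1],"roll": 0},{"jaw": 1,"linear": [-0.2,0.18,0.2],"roll": 0},{"jaw": 1,"linear": [-0.3,0.18,0.33],"roll": 0}]}}

```text
t: 24.95
tool_pos: [0.2022, 0.5581, 0.803]
orientation: [-0.566, 0.962, 0.816]
force: [0.0, -0.2, 0.1]
opening: 0.0006
```

Request:
{"op": "apply_moves", "data": {"series": [{"jaw": 1,"linear": [-0.3,0,0.33],"roll": 0},{"jaw": 1,"linear": [-0.6,0,0.66],"roll": 0},{"jaw": 1,"linear": [-0.6,0,0.66],"roll": 0}]}}

```text
t: 25.32
tool_pos: [0.214, 0.5441, 0.8271]
orientation: [-0.538, 0.917, 0.833]
force: [0.2, 0.2, -0.2]
opening: 0.0005
```

Request:
{"op": "apply_moves", "data": {"series": [{"jaw": 1,"linear": [-0.3,0,0.33],"roll": 0},{"jaw": 1,"linear": [-0.6,0,0.66],"roll": 0},{"jaw": 1,"linear": [-0.6,0,0.66],"roll": 0}]}}

```text
t: 25.7
tool_pos: [0.2206, 0.5295, 0.8515]
orientation: [-0.511, 0.871, 0.849]
force: [-0.2, 0.3, 0.4]
opening: 0.0007
```

```bash
python3 -c "
from h import *
plan([.3,.6,.75])"
```

```text
t 25.7 pos [0.2206 0.5295 0.8515] psi 144.76 point [ 0.361  0.431 -0.827] open 0.0007 F [-0.2  0.3  0.4] q [ 1.21  0.33  0.02 -0.23  2.2  -1.53]
 linear [ 0.2383 -0.0308  0.0468]
```

Request:
{"op": "apply_moves", "data": {"series": [{"jaw": 1,"linear": [-0.3,0.06,0.3],"roll": 0},{"jaw": 1,"linear": [-0.6,0.06,0.6],"roll": 0},{"jaw": 1,"linear": [-0.6,0.06,0.6],"roll": 0}]}}

```text
t: 26.08
tool_pos: [0.208, 0.5146, 0.8771]
orientation: [-0.484, 0.825, 0.866]
force: [0.1, -0.2, -0.7]
opening: 0.0004
```

Request:
{"op": "apply_moves", "data": {"series": [{"jaw": 1,"linear": [-0.3,0.06,0.3],"roll": 0},{"jaw": 1,"linear": [-0.6,0.06,0.6],"roll": 0},{"jaw": 1,"linear": [-0.6,0.06,0.6],"roll": 0}]}}

```text
t: 26.45
tool_pos: [0.1945, 0.4972, 0.9028]
orientation: [-0.456, 0.778, 0.882]
force: [-0.7, 0.5, -0.4]
opening: 0.0004
```

Request:
{"op": "apply_moves", "data": {"series": [{"jaw": 1,"linear": [-0.3,0.06,0.3],"roll": 0},{"jaw": 1,"linear": [-0.6,0.06,0.6],"roll": 0},{"jaw": 1,"linear": [-0.6,0.06,0.6],"roll": 0}]}}

```text
t: 26.82
tool_pos: [0.1798, 0.4775, 0.928]
orientation: [-0.428, 0.731, 0.897]
force: [-0.9, 0.2, 0.6]
opening: 0.0005
```

```bash
cat >> h.py <<'E'
AZ=np.radians(55.8); F=np.array([np.cos(AZ),np.sin(AZ),0]); L=np.array([-np.sin(AZ),np.cos(AZ),0]); Z=np.array([0,0,1.])
O=np.array([.633,.2763,0])+.045*F          # lamp origin
SW=O-.033*F+.147*Z; PR=np.cos(np.radians(40))*F+np.sin(np.radians(40))*Z; UD=.643*F-.766*Z
def lampaxes():
    s=read_state(); W=R.from_rotvec(s['orientation']).as_matrix()
    B=np.array([F,L,Z]); print('tool axes (cols x,y,z) in lamp F,L,Z\n',(B@W).round(3)); return s,W
E
python3 -c "
from h import *
print(SW); lampaxes(); plan(SW-.06*PR)"
```

```text
[0.639745   0.28622497 0.147     ]
tool axes (cols x,y,z) in lamp F,L,Z
 [[ 0.685  0.005  0.728]
 [-0.032  0.999  0.023]
 [-0.728 -0.039  0.685]]
t 26.82 pos [0.1798 0.4775 0.928 ] psi 145.53 point [ 0.411  0.549 -0.728] open 0.0005 F [-0.9  0.2  0.6] q [ 1.29  0.21  0.02 -0.3   2.16 -1.53]
 linear [ 1.082  -0.7585 -0.8885]
```

The tilt is now 47° off level, with the tool's z nearly along the pressing direction and the jaws along the lip. Next is a waypoint in front of the lamp.

```bash
python3 -c "
from h import *
s=read_state();W=R.from_rotvec(s['orientation']).as_matrix()
pre=SW+.012*W[:,0]-.05*PR; wp=pre-.12*F+.2*Z; print(pre,wp)
a=W.T@(wp-s['tool_pos'])/.6; m=W.T@(np.array([.45,.3,.65])-s['tool_pos'])/.6; print(m,a)"
```

```text
[0.62315293 0.26113137 0.10612801] [0.55570292 0.1618817  0.30612801]
[ 0.36011054 -0.52007861 -0.32386335] [ 0.72333079 -0.77289483 -0.7893187 ]
```

Request:
{"op": "apply_moves", "data": {"series": [{"jaw": 1,"linear": [0.045,-0.065,-0.04],"roll": 0},{"jaw": 1,"linear": [0.09,-0.13,-0.08],"roll": 0},{"jaw": 1,"linear": [0.135,-0.195,-0.12],"roll": 0},{"jaw": 1,"linear": [0.18,-0.26,-0.16],"roll": 0},{"jaw": 1,"linear": [0.225,-0.325,-0.2],"roll": 0},{"jaw": 1,"linear": [0.27,-0.39,-0.24],"roll": 0},{"jaw": 1,"linear": [0.315,-0.455,-0.28],"roll": 0},{"jaw": 1,"linear": [0.36,-0.52,-0.324],"roll": 0},{"jaw": 1,"linear": [0.4,-0.548,-0.376],"roll": 0},{"jaw": 1,"linear": [0.44,-0.576,-0.428],"roll": 0},{"jaw": 1,"linear": [0.48,-0.604,-0.48],"roll": 0},{"jaw": 1,"linear": [0.52,-0.632,-0.531],"roll": 0},{"jaw": 1,"linear": [0.56,-0.66,-0.582],"roll": 0},{"jaw": 1,"linear": [0.6,-0.688,-0.633],"roll": 0},{"jaw": 1,"linear": [0.64,-0.716,-0.685],"roll": 0},{"jaw": 1,"linear": [0.68,-0.744,-0.737],"roll": 0},{"jaw": 1,"linear": [0.723,-0.773,-0.789],"roll": 0},{"jaw": 1,"linear": [0.723,-0.773,-0.789],"roll": 0},{"jaw": 1,"linear": [0.723,-0.773,-0.789],"roll": 0},{"jaw": 1,"linear": [0.723,-0.773,-0.789],"roll": 0}]}}

```text
t: 29.32
tool_pos: [0.5489, 0.2044, 0.3289]
orientation: [-0.42, 0.789, 0.828]
force: [0.4, 0.9, -0.2]
opening: 0.0006
```

```bash
python3 -c "
from h import *
s,W=lampaxes(); plan(SW+.012*W[:,0]-.05*PR)"
```

```text
tool axes (cols x,y,z) in lamp F,L,Z
 [[ 0.644  0.072  0.761]
 [-0.074  0.997 -0.032]
 [-0.761 -0.036  0.647]]
t 29.32 pos [0.5489 0.2044 0.3289] psi 141.65 point [ 0.423  0.491 -0.761] open 0.0006 F [ 0.4  0.9 -0.2] q [-0.08 -0.48  1.99  0.59  1.23 -2.66]
 linear [ 0.3815 -0.026  -0.1272]
```

Joint 6 is at its limit. A half turn about the tool axis gives the same flat pose with joint 6 mid-range, so I'll do that here in the clear.

Request:
{"op": "apply_moves", "data": {"series": [{"jaw": 1,"linear": [0,0,-0.03],"roll": 0.33},{"jaw": 1,"linear": [0,0,-0.03],"roll": 0.67},{"jaw": 1,"linear": [0,0,-0.03],"roll": 1},{"jaw": 1,"linear": [0,0,-0.03],"roll": 1}]}}

```text
t: 29.82
tool_pos: [0.541, 0.1932, 0.3186]
orientation: [0.044, 0.966, 0.591]
force: [-0.1, 0.7, -0.4]
opening: 0.0002
```

Request:
{"op": "apply_moves", "data": {"series": [{"jaw": 1,"linear": [0,0,0],"roll": 0.33},{"jaw": 1,"linear": [0,0,0],"roll": 0.67},{"jaw": 1,"linear": [0,0,0],"roll": 1},{"jaw": 1,"linear": [0,0,0],"roll": 1}]}}

```text
t: 30.32
tool_pos: [0.5412, 0.1932, 0.3194]
orientation: [0.506, 1.097, 0.327]
force: [0.4, 0.0, -0.4]
opening: 0.0006
```

Request:
{"op": "apply_moves", "data": {"series": [{"jaw": 1,"linear": [0,0,0],"roll": 0.33},{"jaw": 1,"linear": [0,0,0],"roll": 0.67},{"jaw": 1,"linear": [0,0,0],"roll": 1},{"jaw": 1,"linear": [0,0,0],"roll": 1}]}}

```text
t: 30.82
tool_pos: [0.5412, 0.1932, 0.3198]
orientation: [0.962, 1.182, 0.037]
force: [0.6, 0.0, 0.3]
opening: 0.0003
```

Request:
{"op": "apply_moves", "data": {"series": [{"jaw": 1,"linear": [0,0,0],"roll": 0.33},{"jaw": 1,"linear": [0,0,0],"roll": 0.67},{"jaw": 1,"linear": [0,0,0],"roll": 1},{"jaw": 1,"linear": [0,0,0],"roll": 1}]}}

```text
t: 31.32
tool_pos: [0.5413, 0.1932, 0.32]
orientation: [1.412, 1.216, -0.28]
force: [-0.5, 0.9, -0.9]
opening: 0.0005
```

Request:
{"op": "apply_moves", "data": {"series": [{"jaw": 1,"linear": [0,0,0],"roll": 0.33},{"jaw": 1,"linear": [0,0,0],"roll": 0.67},{"jaw": 1,"linear": [0,0,0],"roll": 1},{"jaw": 1,"linear": [0,0,0],"roll": 1}]}}

```text
t: 31.82
tool_pos: [0.5413, 0.1932, 0.3201]
orientation: [1.849, 1.191, -0.626]
force: [0.0, 0.3, 0.5]
opening: 0.0003
```

Request:
{"op": "apply_moves", "data": {"series": [{"jaw": 1,"linear": [0,0,0],"roll": 0.33},{"jaw": 1,"linear": [0,0,0],"roll": 0.67},{"jaw": 1,"linear": [0,0,0],"roll": 1},{"jaw": 1,"linear": [0,0,0],"roll": 1}]}}

```text
t: 32.33
tool_pos: [0.5413, 0.1932, 0.3201]
orientation: [2.268, 1.096, -1.004]
force: [-0.3, 0.2, -0.3]
opening: 0.0008
```

```bash
python3 -c "
from h import *
s,W=lampaxes(); plan(SW+.012*W[:,0]-.05*PR);plan(SW+.012*W[:,0]-.05*PR-.12*F+.1*Z)"
```

```text
tool axes (cols x,y,z) in lamp F,L,Z
 [[ 0.646 -0.044 -0.762]
 [-0.076 -0.997 -0.007]
 [-0.76   0.063 -0.647]]
t 32.33 pos [0.5413 0.1932 0.3201] psi -36.74 point [ 0.426  0.491 -0.76 ] open 0.0008 F [-0.3  0.2 -0.3] q [-0.11 -0.51  2.03  0.6   1.24  0.41]
 linear [0.3848 0.02   0.1024]
t 32.33 pos [0.5413 0.1932 0.3201] psi -36.74 point [ 0.426  0.491 -0.76 ] open 0.0008 F [-0.3  0.2 -0.3] q [-0.11 -0.51  2.03  0.6   1.24  0.41]
 linear [0.129  0.0393 0.147 ]
```

Request:
{"op": "apply_moves", "data": {"series": [{"jaw": 1,"linear": [0.06,0.02,0.07],"roll": 0},{"jaw": 1,"linear": [0.129,0.039,0.147],"roll": 0},{"jaw": 1,"linear": [0.129,0.039,0.147],"roll": 0},{"jaw": 1,"linear": [0.19,0.035,0.136],"roll": 0},{"jaw": 1,"linear": [0.25,0.03,0.125],"roll": 0},{"jaw": 1,"linear": [0.32,0.025,0.115],"roll": 0},{"jaw": 1,"linear": [0.385,0.02,0.102],"roll": 0},{"jaw": 1,"linear": [0.385,0.02,0.102],"roll": 0},{"jaw": 1,"linear": [0.385,0.02,0.102],"roll": 0},{"jaw": 1,"linear": [0.385,0.02,0.102],"roll": 0}]}}

```text
t: 33.58
tool_pos: [0.6248, 0.2603, 0.1085]
orientation: [2.269, 1.095, -0.999]
force: [0.3, 0.4, 0.2]
opening: 0.0006
```

```bash
python3 -c "
from h import *
s,W=lampaxes(); plan(SW+.012*W[:,0]-.02*PR); print((np.array([F,L,Z])@(s['tool_pos']-SW)).round(4))
snap('scene','s2.png')
i=cv2.imread('pics/s2.png')[150:300,350:480]
cv2.imwrite('pics/s2b.png',cv2.resize(i,None,fx=4,fy=4,interpolation=cv2.INTER_CUBIC))
"
```

```text
tool axes (cols x,y,z) in lamp F,L,Z
 [[ 0.648 -0.044 -0.761]
 [-0.079 -0.997 -0.01 ]
 [-0.758  0.066 -0.649]]
t 33.58 pos [0.6248 0.2603 0.1085] psi -36.72 point [ 0.429  0.491 -0.758] open 0.0006 F [0.3 0.4 0.2] q [ 0.05 -0.02  2.03  0.76  0.75  0.19]
 linear [ 0.003  -0.0019 -0.0461]
[-0.0298 -0.0022 -0.0385]
```

View pics/s2b.png

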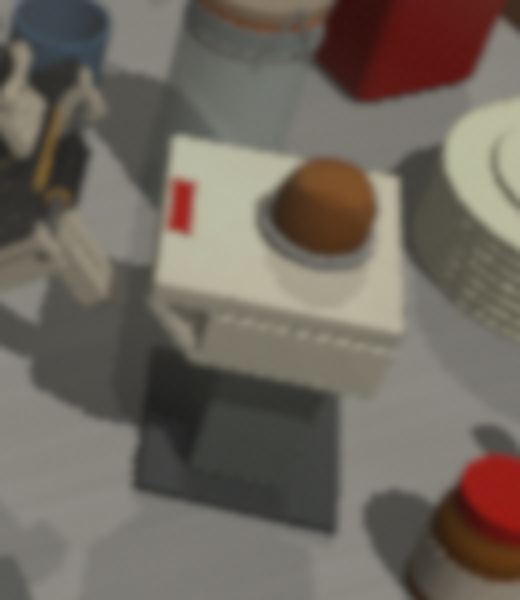

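The closed fingers are at (95,280), in front of and below the lip. Approaching in small steps along the press direction.

Request:
{"op": "apply_moves", "data": {"series": [{"jaw": 1,"linear": [0.003,-0.002,-0.02],"roll": 0},{"jaw": 1,"linear": [0.003,-0.002,-0.035],"roll": 0},{"jaw": 1,"linear": [0.003,-0.002,-0.046],"roll": 0},{"jaw": 1,"linear": [0.003,-0.002,-0.051],"roll": 0},{"jaw": 1,"linear": [0.003,-0.002,-0.055],"roll": 0},{"jaw": 1,"linear": [0.003,-0.002,-0.059],"roll": 0},{"jaw": 1,"linear": [0.003,-0.002,-0.059],"roll": 0}]}}

```text
t: 34.5
tool_pos: [0.6393, 0.2843, 0.1297]
orientation: [2.269, 1.095, -1.0]
force: [-0.2, -0.0, -0.7]
opening: 0.0005
```

```bash
cat >> h.py <<'E'
def st():
    s=read_state(); d=s['tool_pos']-SW; print(round(s['t'],2),'depth',(d@PR).round(4),'along',(d@UD).round(4),'lat',(d@L).round(4),'Fpress',(np.array(s['force'])@PR).round(1),np.round(s['force'],1))
E
python3 -c "
from h import *
st()"
```

```text
34.5 depth -0.0125 along 0.0121 lat -0.0008 Fpress -0.6 [-0.2 -0.  -0.7]
```

Request:
{"op": "apply_moves", "data": {"series": [{"jaw": 1,"linear": [0,0,-0.003],"roll": 0},{"jaw": 1,"linear": [0,0,-0.003],"roll": 0}]}}

```text
t: 34.75
tool_pos: [0.6401, 0.2854, 0.1309]
orientation: [2.269, 1.095, -1.0]
force: [0.4, 0.3, -0.6]
opening: 0.0003
```

```bash
python3 -c "
from h import *
st()"
```

```text
34.75 depth -0.0107 along 0.012 lat -0.0008 Fpress -0.0 [ 0.4  0.3 -0.6]
```

Request:
{"op": "apply_moves", "data": {"series": [{"jaw": 1,"linear": [0,0,-0.004],"roll": 0},{"jaw": 1,"linear": [0,0,-0.004],"roll": 0}]}}

```text
t: 35.0
tool_pos: [0.6411, 0.287, 0.1324]
orientation: [2.269, 1.095, -1.0]
force: [-0.5, -0.5, -0.9]
opening: 0.0002
```

```bash
python3 -c "
from h import *
st()"
```

```text
35.0 depth -0.0083 along 0.0121 lat -0.0007 Fpress -1.1 [-0.5 -0.5 -0.9]
```

No contact yet, which fits the finger's half-thickness. Continuing.

Request:
{"op": "apply_moves", "data": {"series": [{"jaw": 1,"linear": [0,0,-0.003],"roll": 0},{"jaw": 1,"linear": [0,0,-0.003],"roll": 0}]}}

```text
t: 35.25
tool_pos: [0.6418, 0.2881, 0.1334]
orientation: [2.268, 1.095, -1.0]
force: [-0.4, -1.9, -0.5]
opening: 0.0003
```

Request:
{"op": "apply_moves", "data": {"series": [{"jaw": 1,"linear": [0,0,-0.003],"roll": 0},{"jaw": 1,"linear": [0,0,-0.003],"roll": 0}]}}

```text
t: 35.5
tool_pos: [0.6425, 0.2892, 0.1345]
orientation: [2.268, 1.095, -1.0]
force: [-0.9, -1.9, -0.6]
opening: 0.0003
```

Request:
{"op": "apply_moves", "data": {"series": [{"jaw": 1,"linear": [0,0,-0.003],"roll": 0},{"jaw": 1,"linear": [0,0,-0.003],"roll": 0}]}}

```text
t: 35.75
tool_pos: [0.6433, 0.2905, 0.1357]
orientation: [2.268, 1.095, -1.0]
force: [0.5, -2.7, -2.4]
opening: 0.0005
```

```bash
python3 -c "
from h import *
st()"
```

```text
35.75 depth -0.003 along 0.0122 lat -0.0006 Fpress -3.0 [ 0.5 -2.7 -2.4]
```

The force is about 3 N, so the pad is sliding. I'll continue to the end stop.

Request:
{"op": "apply_moves", "data": {"series": [{"jaw": 1,"linear": [0,0,-0.003],"roll": 0},{"jaw": 1,"linear": [0,0,-0.003],"roll": 0}]}}

```text
t: 36.0
tool_pos: [0.6436, 0.2909, 0.1359]
orientation: [2.267, 1.095, -1.002]
force: [-3.5, -7.8, -1.5]
opening: 0.0007
```

Request:
{"op": "apply_moves", "data": {"series": [{"jaw": 1,"linear": [0,0,-0.003],"roll": 0},{"jaw": 1,"linear": [0,0,-0.003],"roll": 0}]}}

```text
t: 36.25
tool_pos: [0.6436, 0.2911, 0.1356]
orientation: [2.265, 1.094, -1.005]
force: [-5.5, -9.6, -1.9]
opening: 0.0006
```

```bash
python3 -c "
from h import *
st()"
```

```text
36.25 depth -0.0025 along 0.0127 lat -0.0004 Fpress -9.7 [-5.5 -9.6 -1.9]
```

```bash
python3 -c "
from h import *
s=read_state(); print('wt',np.round(s['wrist_torque'],2))
for n,f in(('top','t0.png'),('scene','s2.png')):
    c=read_camera(n);a=load(f)[1]['pixels'].astype(int);b=c['pixels'].astype(int)
    p=proj(c,O+.045*F+.235*Z)[0].astype(int);sl=np.s_[p[1]-6:p[1]+6,p[0]-6:p[0]+6]
    print(n,p,a[sl].mean((0,1)).round(),b[sl].mean((0,1)).round())
W=R.from_rotvec(s['orientation']).as_matrix();print('F tool',W.T@s['force'],'T tool',W.T@s['wrist_torque'])"
```

```text
wt [-1.47  0.93 -0.28]
top [157 151] [24. 53. 86.] [25. 56. 90.]
scene [433 195] [ 47.  80. 117.] [ 47.  79. 116.]
F tool [-5.56791159  1.16307395  9.67248939] T tool [ 0.04502491 -1.74983281  0.20876595]
```

The dome gives no indication either way. To check that the stop is the pad's end and not a thicker part of the finger on the lip, I'll press again nearer the fingertip.

Request:
{"op": "apply_moves", "data": {"series": [{"jaw": 1,"linear": [0,0,0.008],"roll": 0},{"jaw": 1,"linear": [0,0,0.012],"roll": 0},{"jaw": 1,"linear": [-0.018,0,0.012],"roll": 0},{"jaw": 1,"linear": [-0.018,0,0.012],"roll": 0},{"jaw": 1,"linear": [-0.018,0,0.005],"roll": 0},{"jaw": 1,"linear": [-0.018,0,0.001],"roll": 0},{"jaw": 1,"linear": [-0.018,0,0.001],"roll": 0}]}}

```text
t: 37.22
tool_pos: [0.6388, 0.2857, 0.1436]
orientation: [2.265, 1.094, -1.005]
force: [-0.5, -0.4, 0.4]
opening: 0.0005
```

```bash
python3 -c "
from h import *
st();lampaxes()"
```

```text
37.23 depth -0.003 along 0.002 lat 0.0004 Fpress -0.2 [-0.5 -0.4  0.4]
tool axes (cols x,y,z) in lamp F,L,Z
 [[ 0.644 -0.044 -0.764]
 [-0.078 -0.997 -0.008]
 [-0.761  0.065 -0.645]]
```

Request:
{"op": "apply_moves", "data": {"series": [{"jaw": 1,"linear": [0,0,-0.003],"roll": 0},{"jaw": 1,"linear": [0,0,-0.003],"roll": 0}]}}

```text
t: 37.48
tool_pos: [0.639, 0.2862, 0.1435]
orientation: [2.264, 1.094, -1.008]
force: [-3.7, -5.7, -0.3]
opening: 0.0009
```

```bash
python3 -c "
from h import *
st()"
```

```text
37.48 depth -0.0026 along 0.0024 lat 0.0006 Fpress -5.4 [-3.7 -5.7 -0.3]
```

Request:
{"op": "apply_moves", "data": {"series": [{"jaw": 1,"linear": [0,0,-0.004],"roll": 0},{"jaw": 1,"linear": [0,0,-0.004],"roll": 0}]}}

```text
t: 37.72
tool_pos: [0.6391, 0.2866, 0.143]
orientation: [2.262, 1.093, -1.012]
force: [-4.9, -8.4, -0.8]
opening: 0.0006
```

```bash
python3 -c "
from h import *
st();s=read_state();W=R.from_rotvec(s['orientation']).as_matrix();print('F tool',W.T@s['force'],'T tool',W.T@s['wrist_torque'])"
```

```text
37.73 depth -0.0026 along 0.003 lat 0.0008 Fpress -8.0 [-4.9 -8.4 -0.8]
F tool [-5.53578716  1.08669147  7.98817139] T tool [ 0.0190651  -1.62464116  0.27341645]
```

The stop depth is the same (−2.6 mm) with the finger moved 10 mm. I'll make one more check with only the last part of the fingertip on the pad, pressing a bit harder.

Request:
{"op": "apply_moves", "data": {"series": [{"jaw": 1,"linear": [0,0,0.008],"roll": 0},{"jaw": 1,"linear": [0,0,0.012],"roll": 0},{"jaw": 1,"linear": [-0.013,0,0.012],"roll": 0},{"jaw": 1,"linear": [-0.013,0,0.012],"roll": 0},{"jaw": 1,"linear": [-0.013,0,0.005],"roll": 0},{"jaw": 1,"linear": [-0.013,0,0.0],"roll": 0},{"jaw": 1,"linear": [-0.013,0,-0.003],"roll": 0},{"jaw": 1,"linear": [-0.013,0,-0.006],"roll": 0},{"jaw": 1,"linear": [-0.013,0,-0.008],"roll": 0},{"jaw": 1,"linear": [-0.013,0,-0.008],"roll": 0}]}}

```text
t: 38.98
tool_pos: [0.636, 0.2836, 0.1484]
orientation: [2.257, 1.092, -1.019]
force: [-10.3, -16.9, -1.4]
opening: 0.0004
```

```bash
python3 -c "
from h import *
st();s=read_state();W=R.from_rotvec(s['orientation']).as_matrix();print('F tool',W.T@s['force'],'T tool',W.T@s['wrist_torque']);lampaxes()"
```

```text
38.98 depth -0.0024 along -0.0038 lat 0.0016 Fpress -16.1 [-10.3 -16.9  -1.4]
F tool [-11.39598906   1.80344175  16.16785465] T tool [-0.03545715 -3.09468066  0.38149154]
tool axes (cols x,y,z) in lamp F,L,Z
 [[ 0.635 -0.044 -0.771]
 [-0.075 -0.997 -0.006]
 [-0.769  0.061 -0.637]]
```

Request:
{"op": "apply_moves", "data": {"series": [{"jaw": 1,"linear": [0,0,0.008],"roll": 0},{"jaw": 1,"linear": [0,0,0.02],"roll": 0},{"jaw": 1,"linear": [0,0.05,0.02],"roll": 0},{"jaw": 1,"linear": [0,0.085,0.02],"roll": 0},{"jaw": 1,"linear": [0,0.085,0.02],"roll": 0},{"jaw": 1,"linear": [0,0.085,0.008],"roll": 0},{"jaw": 1,"linear": [0,0.085,0.0],"roll": 0},{"jaw": 1,"linear": [0,0.085,-0.004],"roll": 0},{"jaw": 1,"linear": [0,0.085,-0.004],"roll": 0}]}}

```text
t: 40.1
tool_pos: [0.6776, 0.2552, 0.1532]
orientation: [2.257, 1.093, -1.019]
force: [0.6, 0.6, -0.1]
opening: 0.0005
```

```bash
python3 -c "
from h import *
st();lampaxes()"
```

```text
40.1 depth 0.0006 along -0.0076 lat -0.0488 Fpress 0.5 [ 0.6  0.6 -0.1]
tool axes (cols x,y,z) in lamp F,L,Z
 [[ 0.635 -0.043 -0.771]
 [-0.075 -0.997 -0.006]
 [-0.769  0.062 -0.637]]
```

Beside the pad the finger goes 3 mm deeper with no force. So the stop was the pad itself, bottomed out under 16 N. I'll withdraw clear.

Request:
{"op": "apply_moves", "data": {"series": [{"jaw": 1,"linear": [0,0,0.03],"roll": 0},{"jaw": 1,"linear": [0,0,0.08],"roll": 0},{"jaw": 1,"linear": [0,0,0.12],"roll": 0},{"jaw": 1,"linear": [-0.05,0,0.12],"roll": 0},{"jaw": 1,"linear": [-0.13,0,0.12],"roll": 0},{"jaw": 1,"linear": [-0.22,0,0.12],"roll": 0},{"jaw": 1,"linear": [-0.3,0,0.12],"roll": 0},{"jaw": 1,"linear": [-0.3,0,0.12],"roll": 0},{"jaw": 1,"linear": [-0.3,0,0.12],"roll": 0},{"jaw": 1,"linear": [-0.3,0,0.12],"roll": 0}]}}

```text
t: 41.35
tool_pos: [0.5707, 0.1227, 0.2439]
orientation: [2.256, 1.095, -1.022]
force: [-0.0, 0.4, -0.6]
opening: 0.0006
```

```bash
python3 -c "
from h import *
st(); snap('scene','s3.png')
cv2.imwrite('pics/s3b.png',cv2.resize(cv2.imread('pics/s3.png'),(800,600),interpolation=cv2.INTER_CUBIC))"
```

```text
41.35 depth -0.071 along -0.1861 lat -0.0349 Fpress -0.1 [-0.   0.4 -0.6]
```

View pics/s3b.png

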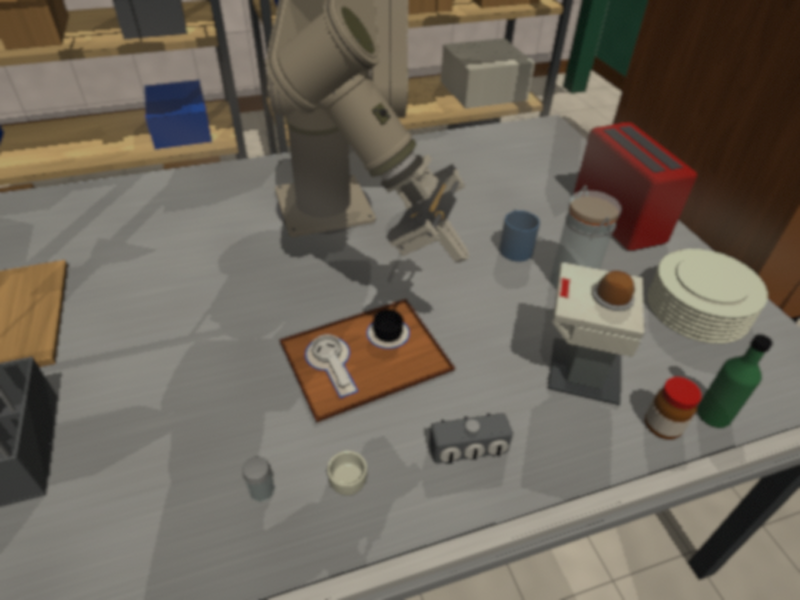

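The tray is laid, with the separator at (330,362) and the ramekin at (388,326). The bystanders are where they started, and the arm is clear of everything.

```bash
python3 -c "
from plant import *
print(close_job())"
```

```text
the job is handed in; nothing more can be done
None
```

The tray is laid, the switch is pressed in, and I handed the job in at about 41 s of the 61 s allowed.

**Tray:** Both pieces were lowered and released at floor height, the ramekin on contact at about 8 N. The scene views taken before the lamp work and at the end show each inside its outline. The separator's handle lies along the drawn bar. The top and wrist cameras put the marks about 4 mm apart in y, so I aimed for the middle.

**Lamp switch:** The moves could not tilt the tool directly. I tilted it by reaching past the workspace edge until the finger lay nearly parallel to the switch face, then pressed with its upper flank.
- **Travel:** Contact began at about 7–8 mm from the pad's estimated face, and the finger stopped at 2.5 mm. That is roughly 5–6 mm of travel; full travel is 6 mm.
- **End stop:** The finger stopped at the same depth in three finger positions, with up to 16 N on the pad. Beside the pad it went 3 mm deeper with no force, so it was the pad that stopped it and not the lip.

**Not confirmed:** I could not see the switch, and the dome's colour did not change in the camera while it was pressed. That the switch is fully in rests on the depth and force readings alone.

In the last picture the bystanders stood where they began and the arm was clear of everything.

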